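# Roll the seal strip home under the enclosure hood

## Robot

A 6-joint arm with a two-finger parallel gripper is mounted at the origin on a cart in front of the work surface, level with it; the furniture and walls round the work are solid. World frame = base frame: x ahead of the robot, y to its left, z up, the work surface at z = 0. Lengths are in m, angles in degrees, forces in N, time in s.
With the tool pointing down it reaches from about 0.3 to 0.75 m from the base axis. Payload 8.5 kg.
Tool frame: the origin (TCP) lies on the centre line of the jaws, within the pads' length; the fingertips stand 11 mm ahead of it and the grasp point (between the pads) lies 8 mm behind it; z points along the fingers, y is the line along which they close (so a half turn about z gives the same grasp; the last joint's range is limited). The gripper opens to 85 mm and grips with 20 to 120 N. Pads are 22 mm wide; open, the fingers measure 114 mm over their backs; the gripper's body (76 mm by 85 mm) begins 54 mm behind the grasp point. The pads swing forward as they close: fully open they stand 13 mm farther back than shut.
Start: joints at [-81.434, 21.807, 74.336, -0, 83.858, -12.336], TCP at [0.196, -0.514, 0.242] pointing down, gripper open.
Joint ranges: [-178.18, 178.18], [-50.72, 133.34], [12.68, 142.11], [-81.47, 261.47], [9.98, 163.14], [-165.26, 165.26]. Speed limits (degrees/s): [136.94, 136.94, 180, 180, 180, 180].

## Interface

Orientations are given as a 3x3 rotation matrix whose columns are the frame's x, y, z axes.
In Python, from rig import env gives the robot as it stands.
- The arm moves only by the shell command python3 nudge.py 'ROWS' [FORCE]. ROWS is a JSON object with one list for each field, all of the same length, 1 to 10, a row being the entries at one place: tx, ty, tz (the shift in m), yaw (a turn about the tool's z in degrees), finger_gap (the finger opening in m); each row shifts and turns the commanded pose from where the row before left it, along the tool's axes as they then stand; what a row does not reach is not made up. A row lasts 1/10 s, in which the tool goes at most 0.05 m and 8.59 degrees, less where a joint would pass 70% of its speed; a pose out of reach is approached as far as the arm can. The fingers move at their own pace and stop on an object; FORCE is the grip in N (left out, the last holds). Time passes only in rows, so rows that do not move let the fingers close. It prints the time, the measured TCP pose, the force, the opening and the grip force at its end. Input that does not fit is refused with a message, and nothing moves.
- env.observe(): the state, without advancing time (a new reading comes with each control period).
- env.get_image(name): name is "scene" or "top"; returns a dict with "pixels" (384x512x3 uint8, red, green, blue), "K" (3x3 intrinsics, pixels), "extrinsics" (4x4, takes a point from world to camera coordinates). Camera axes: x right, y down, z forward; pixel columns grow to the right and rows downward; lengths in m; the calibration is good to about 2 mm. A picture is of the moment at which its call begins. There is no depth.
- env.close_job(): hands the job in; it is judged then, once.
The state is a dict: "time_s": time; "q": joint angles; "qvel": joint speeds; "joint_efforts": joint torques, N m; "position": TCP position; "tool_rot": TCP orientation; "ft_force": force on the tool from outside, world axes, zero at the start; "wrist_torque": the same for the moment, N m; "grip_width": finger opening in m; "gripper_force": force on a finger pad.
Only numpy, scipy, OpenCV 4.12 (cv2) and the standard library are available. Lean on these libraries where they do the work, as an engineer would, in place of code of your own. Each camera call takes 0.05 s, during which the arm holds its last target. There are 200 camera calls.

## Task

Take the hand roller out of its rest and roll it along the sloping seal strip under the hood, pressing firmly but not brutally, until all five black seal blocks sit fully home on their bar. Do not bump the hood or sill with the arm or the roller, leave the other things on the table where they are, and finally stand the roller back upright in its rest and let go.

Things in the scene. Friction and masses are not known exactly. Their poses are not given: they have to be found in the camera images.
- sill: Aluminium enclosure sill bolted to the table, 190 mm long (y) by 130 mm deep (x), with a dark sheet hood. Origin: centre of its underside on the table; z up, x to its back, away from its open front. The seal strip runs along y over its middle and slopes: its outward normal is (-0.574, 0, 0.819) here, 35 degrees from vertical, towards the front. Nothing beside the strip is above 48 mm.
- hood_lip (a point): Middle of the lower front edge of the hood (sill x = -28, y = 0, z = 160 mm; sill axes). The hood is a level plate over the strip, from here back to sill x = 64 mm, y = -98 to 98 mm, top at 172 mm, on pillars and a back sheet at sill x = 47 to 59 mm. It blocks an upright tool: bring the roller in leaning about 35 degrees, handle towards the open front.
- strip_mid (a point): Fixed point at sill x = 0, y = 0, z = 70 mm (sill axes): the NOMINAL middle of the seat of the strip, the top face of a carrier bar 26 mm wide and 166 mm long. The carrier is shimmed: the true seat lies straight above or below this point by up to 5 mm, the same along the whole strip, unknown and not reported, so it must be found by touch.
- seal_1 (a joint): Travel (m) of the seal block at sill y = +60 mm: 0 is 6 mm proud of its seat, 0.006 fully home (hard stop); starts at 0 to 0.0015. Blocks: black plastic, 34 mm across the slope, 28.5 mm along y, 8 mm thick. Each slides along the strip's normal without tilting: about 9 N moves it slowly, 13 N promptly, and it stays where left.
- seal_2 (a joint): As seal_1, block at sill y = +30 mm (pitch 30 mm). Press the roller with 15 to 30 N; over 80 N is brutal. The home stop is hard, so touch down slowly, at about 10 mm/s, with a force stop, and correct the height by the felt force while rolling.
- seal_3 (a joint): As seal_1, block at sill y = 0.
- seal_4 (a joint): As seal_1, block at sill y = -30 mm.
- seal_5 (a joint): As seal_1, block at sill y = -60 mm.
- roller: Loose hand roller, 137 mm tall, about 0.36 kg, upright in its rest. Origin: lowest point of the wheel; z up the handle, x along the axle, y the way it rolls. Wheel 40 mm in diameter, 36 mm wide, axle at z = 20 mm, in a steel fork 44 mm wide; square guard plate 66 x 66 mm at z = 45 to 50 mm, thin neck, black handle 20 (x) by 24 mm (y) from z = 75 to 137 mm: grip it there across y.
- wheel: The rubber wheel of the hand roller; origin at the middle of its axle, x along the axle.
- wheel_spin (a joint): Free turning of the wheel in its fork, rad; starts at 0, no end stops; 1 rad rolls 20 mm.
- rest: Rest of the roller: open-topped aluminium box fixed to the table, outside 64 (x) by 60 (y) by 54 mm high, inside 54 x 50 mm. Origin: centre of its underside. The wheel and fork hang in it and the guard plate lies on its rim, axle along the box's x (either way round); the roller's origin is then 9 mm above the rest's.
- optics_case: Bystander: beige case 118 x 151 x 44 mm, lying loose, origin under its centre.
- torch: Bystander: black torch 110 mm long, 27 mm thick, lying loose.
- base_plate: Bystander: black slotted plate 25 x 75 x 10 mm, loose.
- filter_box: Bystander: white card box 63 x 63 x 22 mm, loose, beside the sill.

How it is judged (in metres and radians):
On the way, in this order (a step that is already met when the one before it is completed fails the run):
1. the roller, pressed on the strip under the hood, has rolled at least 60 mm (contact force between wheel and anything else above 3 N and distance between wheel and strip_mid below 0.11 m and (value of joint wheel_spin above 3 rad or value of joint wheel_spin below -3 rad)), for 0.05 s.
2. all five blocks are home within 1 mm while the roller presses on the strip (contact force between wheel and anything else above 2 N and distance between wheel and strip_mid below 0.12 m and value of joint each of seal_1, seal_2, seal_3, seal_4, seal_5 above 0.005 m), for 0.05 s.
At the end, for the whole second after the job is handed in: All five seal blocks are home (travel over 5 of 6 mm); the roller stands in its rest, within 12 mm of its middle, 4 to 14 mm above the rest's underside, upright within 0.1 rad, at rest (value of joint each of seal_1, seal_2, seal_3, seal_4, seal_5 above 0.005 m and horizontal distance between roller and rest below 0.012 m and z of roller in the frame of rest between 0.004 and 0.014 m and angle between roller's own z axis and vertical below 0.1 rad and linear speed of roller below 0.02 m/s); the robot touches nothing.
It fails at once if the wheel is pressed on anything with more than 80 N (contact force between wheel and anything else above 80 N).
It fails at once if the roller bumps the hood or the sill (over 15 N) (contact force between roller and sill above 15 N).
It fails at once if the arm bumps the hood or the sill (over 15 N) (contact force between any of the arm, the fingers and sill above 15 N).
It fails at once if a bystander is displaced by more than 30 mm (distance of any of optics_case, torch, base_plate, filter_box from where it was at the start of the episode above 0.03 m).
It also fails if it takes over 70 s, if anything falls off the work surface, if the arm or the gripper's body presses on something with over 40 N, if the wrist force passes 120 N, or if a joint passes its speed limit or range.

## Working session

There is one attempt and no reset: what is moved stays moved. The work goes in short steps, Python scripts to look and compute and a shell command to move; the robot and the scene stay as the last step left them, time stands still between calls to the robot, and variables do not carry over. Pictures are saved under pics/ and viewed, at most 10 in all, crops included, and the job is handed in when it is done.

```bash
ls; mkdir -p pics; python3 - <<'E'
from rig import env
import cv2
for n in("scene","top"):
    d=env.get_image(n); cv2.imwrite(f"pics/{n}0.png",d["pixels"][:,:,::-1]); print(n,d["K"].round(1).tolist(),d["extrinsics"].round(4).tolist())
print(env.observe())
E
```

```text
nudge.py
pics
rig.py
scene [[455.3, 0.0, 255.2], [0.0, 455.3, 197.8], [0.0, 0.0, 1.0]] [[-0.5573, -0.83, 0.0253, 0.1547], [-0.3517, 0.2083, -0.9126, 0.3549], [0.7522, -0.5175, -0.408, 0.8544], [0.0, 0.0, 0.0, 1.0]]
top [[386.3, 0.0, 252.9], [0.0, 386.3, 190.6], [0.0, 0.0, 1.0]] [[-0.0271, -0.9996, -0.0026, -0.1779], [-0.9899, 0.0272, -0.1391, 0.5512], [0.1391, -0.0012, -0.9903, 1.066], [0.0, 0.0, 0.0, 1.0]]
{'time_s': 0.1, 'q': array([-8.14353986e+01,  2.18388926e+01,  7.43795215e+01, -7.05736546e-04,
        8.38583372e+01, -1.23363405e+01]), 'qvel': array([-0.00698814, -0.10864621, -0.10474503, -0.03991046,  0.03197744,
       -0.02597875]), 'joint_efforts': array([ 5.48249198e-03, -4.49215150e+01, -2.31656867e+01, -7.01271370e-05,
        3.56530734e-03,  5.22972982e-06]), 'position': array([ 0.19616645, -0.51356202,  0.24176222]), 'tool_rot': array([[ 9.34198165e-01,  3.56754458e-01, -2.11603869e-04],
       [ 3.56754415e-01, -9.34197269e-01,  1.32280139e-03],
       [ 2.74235536e-04, -1.31124925e-03, -9.99999103e-01]]), 'ft_force': array([0.51431064, 0.67578794, 0.17689897]), 'wrist_torque': array([-0.05476996, -0.0219489 ,  0.01436632]), 'gripper_force': 0.0, 'grip_width': 0.08548263211156411}
```
```bash
python3 - <<'E'
import cv2
for n in("scene","top"):
    i=cv2.imread(f"pics/{n}0.png"); cv2.imwrite(f"pics/{n}0b.png",cv2.resize(i,(800,600),interpolation=cv2.INTER_CUBIC))
E
```

View pics/scene0b.png

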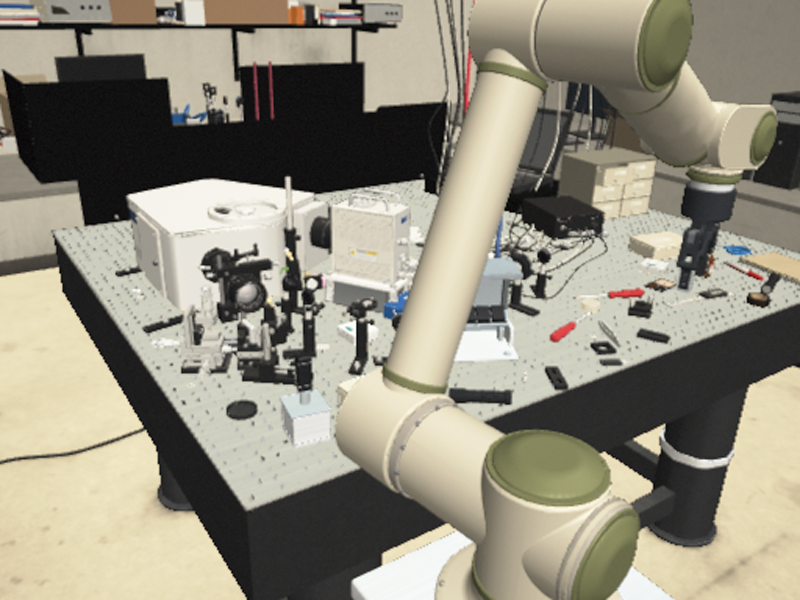

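View pics/top0b.png

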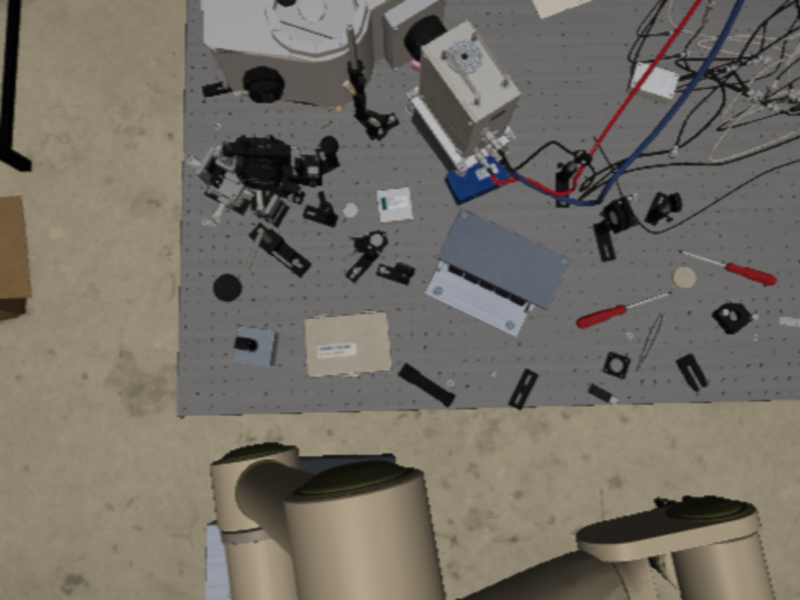

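The scene view shows the roller in its rest at about (305,415). In the top view it is at (255,345), and the hooded sill is at (497,272), yawed. I'll enlarge both.

```bash
python3 - <<'E'
import cv2,numpy as np
t=cv2.imread("pics/top0.png"); s=cv2.imread("pics/scene0.png")
R=lambda i,x,y,w,h,f:cv2.resize(i[y:y+h,x:x+w],None,fx=f,fy=f,interpolation=cv2.INTER_CUBIC)
a=R(t,265,127,110,95,7); cv2.imwrite("pics/c1.png",a[:600,:800]); 
b=np.hstack([R(t,140,200,50,50,8),R(s,170,230,50,60,8)[:400]]); print(a.shape,b.shape)
cv2.imwrite("pics/c2.png",np.hstack([R(t,140,200,50,50,8),cv2.resize(s[225:290,170:220],(400,520),interpolation=cv2.INTER_CUBIC)[:400]]))
E
```

```text
(665, 770, 3) (400, 800, 3)
```

View pics/c1.png

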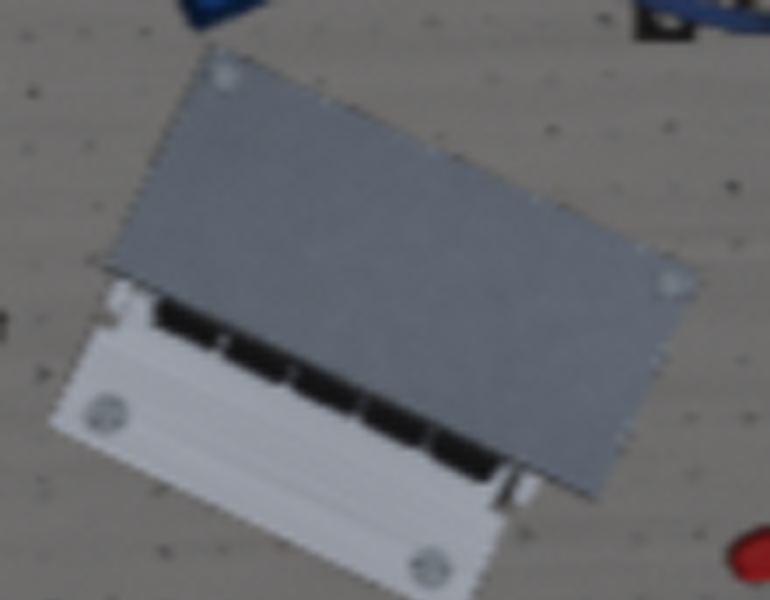

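View pics/c2.png

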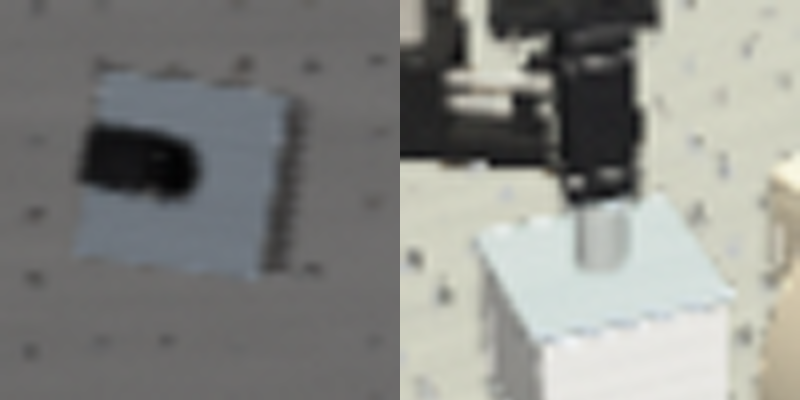

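```bash
cat > h.py <<'E'
import numpy as np, cv2
from rig import env
from scipy.optimize import least_squares
def cam(n):
    d=env.get_image(n); return d["K"],d["extrinsics"],d["pixels"]
def proj(P,K,E):
    P=np.atleast_2d(P); c=P@E[:3,:3].T+E[:3,3]; u=c@K.T; return u[:,:2]/u[:,2:]
def pl(P,p):  # local points to world, p=(x,y,yaw)
    c,s=np.cos(p[2]),np.sin(p[2]); P=np.asarray(P,float)
    return np.c_[p[0]+c*P[:,0]-s*P[:,1],p[1]+s*P[:,0]+c*P[:,1],P[:,2]]
E
python3 - <<'E'
from h import *
K,E,_=cam("top");K2,E2,_=cam("scene")
px=lambda a,f,o:(np.array(a)+.5)/f-.5+o
hood=px([[208,45],[700,270],[597,497],[107,268]],7,[265,127])
H=[[.064,.098,.172],[.064,-.098,.172],[-.028,-.098,.172],[-.028,.098,.172]]
r=least_squares(lambda p:(proj(pl(H,p),K,E)-hood).ravel(),[.5,-.2,-.4]); print("sill",r.x,np.degrees(r.x[2]),r.fun.round(2))
a=.033;Q=np.array([[a,a,.059],[a,-a,.059],[-a,-a,.059],[-a,a,.059]])
pt=px([[95,72],[290,95],[262,275],[75,255]],8,[140,200])
ps=px([[265,-30],[335,70],[145,115],[80,15]],8,[170,230]) # placeholder order below
S=lambda l:px(np.array(l)-[400,0],8,[170,225])
ps=S([[665,195],[735,295],[545,340],[480,240]])
for nm,f in (("top",lambda p:(proj(pl(Q,p),K,E)-pt).ravel()),):
    r=least_squares(f,[.3,.1,-.1]); print(nm,r.x,np.degrees(r.x[2]),r.fun.round(2))
p=r.x; print("scene pred",proj(pl(Q,p),K2,E2).round(1).tolist(),ps.round(1).tolist())
for sh in range(4):
    q=np.roll(ps,sh,0); rr=least_squares(lambda p:np.r_[(proj(pl(Q,p),K,E)-pt).ravel(),(proj(pl(Q,p),K2,E2)-q).ravel()],p); 
    print(sh,rr.x,np.degrees(rr.x[2]),rr.cost)
    if rr.cost<60: print(rr.fun.round(2))
for hx,hy in((.010,.012),(.012,.010)):
  for z in(.084,.146):
    C=[[hx,hy,z],[hx,-hy,z],[-hx,-hy,z],[-hx,hy,z]]
    print(hx,z,"top crop",((proj(pl(C,p),K,E)-[140,200]+.5)*8-.5).round().tolist(),"scene crop",((proj(pl(C,p),K2,E2)-[170,225]+.5)*8-.5+[400,0]).round().tolist())
E
```

```text
sill [ 0.57195928 -0.36102909 -0.47145974] -27.012653099700167 [ 0.03 -0.08  0.2   0.01  0.43  0.18 -0.67 -0.12]
top [ 0.4640534   0.06133396 -0.13196106] -7.560811615468554 [ 0.59 -0.3  -0.33 -0.71  0.01  0.5  -0.27  0.49]
scene pred [[177.7, 254.1], [202.2, 248.8], [211.4, 261.1], [186.0, 267.0]] [[202.7, 248.9], [211.4, 261.4], [187.7, 267.1], [179.6, 254.6]]
0 [ 0.46379248  0.06021942 -0.77959141] -44.66729727170335 561.6470388037494
1 [ 0.46316191  0.06020784 -0.129268  ] -7.406510992212745 3.0106116094410256
[ 0.95  0.04  0.05 -0.43  0.45  0.79  0.16  0.84 -1.29 -0.4  -0.   -0.16
  0.57 -0.3  -1.05  0.03]
2 [0.46341408 0.05968053 0.51938269] 29.758436223149605 569.2140244602302
3 [ 0.46509958  0.05895626 -0.14604758] -8.36790988475978 1696.8310505877002
0.01 0.084 top crop [[132.0, 136.0], [202.0, 144.0], [194.0, 203.0], [124.0, 195.0]] scene crop [[549.0, 188.0], [622.0, 173.0], [644.0, 202.0], [570.0, 219.0]]
0.01 0.146 top crop [[84.0, 122.0], [158.0, 130.0], [149.0, 193.0], [75.0, 185.0]] scene crop [[542.0, 13.0], [616.0, -2.0], [639.0, 26.0], [563.0, 41.0]]
0.012 0.084 top crop [[139.0, 131.0], [197.0, 137.0], [188.0, 208.0], [129.0, 202.0]] scene crop [[553.0, 184.0], [614.0, 171.0], [640.0, 207.0], [578.0, 220.0]]
0.012 0.146 top crop [[91.0, 117.0], [153.0, 123.0], [142.0, 198.0], [80.0, 192.0]] scene crop [[546.0, 9.0], [608.0, -3.0], [635.0, 30.0], [572.0, 43.0]]
```

```bash
cat > go.py <<'E'
import sys
from h import *
def delta(x,y,z,yaw):
    o=env.observe(); R=o["tool_rot"]; y0=np.degrees(np.arctan2(R[1,0],R[0,0]))
    t=np.radians(yaw); Rn=np.array([[np.cos(t),np.sin(t),0],[np.sin(t),-np.cos(t),0],[0,0,-1]])
    d=np.array([x,y,z])-o["position"]
    print("t",round(o["time_s"],2),"pos",o["position"].round(4),"yaw %.2f turn %.2f"%(y0,-(yaw-y0)),"d now",(R.T@d).round(4),"d after turn",(Rn.T@d).round(4),"f",o["ft_force"].round(1),"tilt",R[:,2].round(4))
delta(*map(float,sys.argv[1:5]))
E
python3 nudge.py '{"tx": [0,0,0,0],"ty": [0,0,0,0],"tz": [0,0,0,0],"yaw": [7.1,7.1,7.1,7.0],"finger_gap": [0.085,0.085,0.085,0.085]}' 60; python3 go.py .463 .060 .242 -7.4
```

```text
time_s: 0.6
position: [0.1962, -0.5137, 0.2421]
tool_rot: [[0.991, -0.134, -0.0], [-0.134, -0.991, 0.0], [-0.0, -0.0, -1.0]]
ft_force: [0.3, -0.1, 0.4]
grip_width: 0.0853
gripper_force: 0.0
t 0.6 pos [ 0.1962 -0.5137  0.2421] yaw -7.69 turn -0.29 d now [ 1.876e-01 -6.043e-01  4.000e-04] d after turn [ 1.907e-01 -6.033e-01  1.000e-04] f [ 0.3 -0.1  0.4] tilt [-1.e-04  5.e-04 -1.e+00]
```

```bash
python3 nudge.py '{"tx": [0.0117,0.0117,0.0117,0.0117,0.0117,0.0117,0.0117,0.0117],"ty": [-0.0378,-0.0378,-0.0378,-0.0378,-0.0378,-0.0378,-0.0378,-0.0378],"tz": [0,0,0,0,0,0,0,0],"yaw": [0,0,0,0,0,0,0,0],"finger_gap": [0.085,0.085,0.085,0.085,0.085,0.085,0.085,0.085]}' >/dev/null;  python3 nudge.py '{"tx": [0.0117,0.0117,0.0117,0.0117,0.0117,0.0117,0.0117,0.0117,0],"ty": [-0.0378,-0.0378,-0.0378,-0.0378,-0.0378,-0.0378,-0.0378,-0.0378,0],"tz": [0,0,0,0,0,0,0,0,0],"yaw": [0,0,0,0,0,0,0,0,0],"finger_gap": [0.085,0.085,0.085,0.085,0.085,0.085,0.085,0.085,0.085]}'; python3 go.py .463 .060 .116 -7.4
```

```text
time_s: 2.3
position: [0.4606, 0.0651, 0.242]
tool_rot: [[0.992, -0.124, 0.0], [-0.124, -0.992, 0.001], [-0.0, -0.001, -1.0]]
ft_force: [-0.5, -0.8, -0.4]
grip_width: 0.0851
gripper_force: 0.0
t 2.3 pos [0.4606 0.0651 0.242 ] yaw -7.14 turn 0.26 d now [0.003  0.0049 0.126 ] d after turn [0.0031 0.0048 0.126 ] f [-0.5 -0.8 -0.4] tilt [ 1.e-04  9.e-04 -1.e+00]
```

```bash
python3 nudge.py '{"tx": [0.0031,0,0,0,0,0,0],"ty": [0.0048,0,0,0,0,0,0],"tz": [0.006,0.03,0.03,0.03,0.03,0,0],"yaw": [0.2,0,0,0,0,0,0],"finger_gap": [0.085,0.085,0.085,0.085,0.085,0.085,0.085]}';python3 nudge.py '{"tx": [0,0,0,0,0,0],"ty": [0,0,0,0,0,0],"tz": [0,0,0,0,0,0],"yaw": [0,0,0,0,0,0],"finger_gap": [0.0,0.0,0.0,0.0,0.0,0.0]}' 40; python3 go.py .463 .060 .116 -7.4
```

```text
time_s: 3.0
position: [0.4623, 0.0557, 0.1168]
tool_rot: [[0.991, -0.134, -0.0], [-0.134, -0.991, -0.0], [-0.0, 0.0, -1.0]]
ft_force: [1.2, 0.2, -0.5]
grip_width: 0.0851
gripper_force: 0.0
time_s: 3.6
position: [0.4621, 0.0569, 0.1165]
tool_rot: [[0.991, -0.132, 0.0], [-0.132, -0.991, 0.0], [0.0, -0.0, -1.0]]
ft_force: [-0.9, 1.3, 1.7]
grip_width: 0.0238
gripper_force: 45.2
t 3.6 pos [0.4621 0.0569 0.1165] yaw -7.59 turn -0.19 d now [ 0.0004 -0.0032  0.0005] d after turn [ 0.0005 -0.0032  0.0005] f [-0.9  1.3  1.7] tilt [ 1.e-04  1.e-04 -1.e+00]
```

```bash
python3 nudge.py '{"tx": [0,0,0],"ty": [0,0,0],"tz": [-0.01,-0.015,0],"yaw": [0,0,0],"finger_gap": [0.0,0.0,0.0]}'; python3 nudge.py '{"tx": [-0.008,-0.008,-0.008,-0.008,-0.008,0],"ty": [0,0,0,0,0,0],"tz": [0,0,0,0,0,0],"yaw": [0,0,0,0,0,0],"finger_gap": [0.0,0.0,0.0,0.0,0.0,0]}' 20;python3 nudge.py '{"tx": [-0.008,-0.008,-0.008,-0.008,-0.004,0],"ty": [0,0,0,0,0,0],"tz": [0.001,0.001,0.001,0.002,0,0],"yaw": [0,0,0,0,0,0],"finger_gap": [0.0,0.0,0.0,0.0,0.0,0]}'; python3 - <<'E'
from h import *
s=cam("scene")[2];t=cam("top")[2]
a=cv2.resize(s[190:290,150:250],(400,400),interpolation=cv2.INTER_CUBIC);b=cv2.resize(t[180:280,110:210],(400,400),interpolation=cv2.INTER_CUBIC)
cv2.imwrite("pics/p1.png",np.hstack([a,b])[:,:,::-1])
E
```

```text
time_s: 3.9
position: [0.4629, 0.0566, 0.1428]
tool_rot: [[0.991, -0.132, 0.003], [-0.132, -0.991, -0.001], [0.003, 0.0, -1.0]]
ft_force: [-0.9, 0.2, -4.7]
grip_width: 0.0236
gripper_force: 44.5
time_s: 4.5
position: [0.4219, 0.0621, 0.1413]
tool_rot: [[0.991, -0.132, 0.001], [-0.132, -0.991, -0.0], [0.001, 0.0, -1.0]]
ft_force: [2.6, -0.7, -3.4]
grip_width: 0.0234
gripper_force: 44.6
time_s: 5.1
position: [0.3869, 0.0667, 0.1365]
tool_rot: [[0.991, -0.132, 0.001], [-0.132, -0.991, -0.0], [0.001, 0.0, -1.0]]
ft_force: [2.7, -1.6, 0.3]
grip_width: 0.0234
gripper_force: 44.1
```

View pics/p1.png

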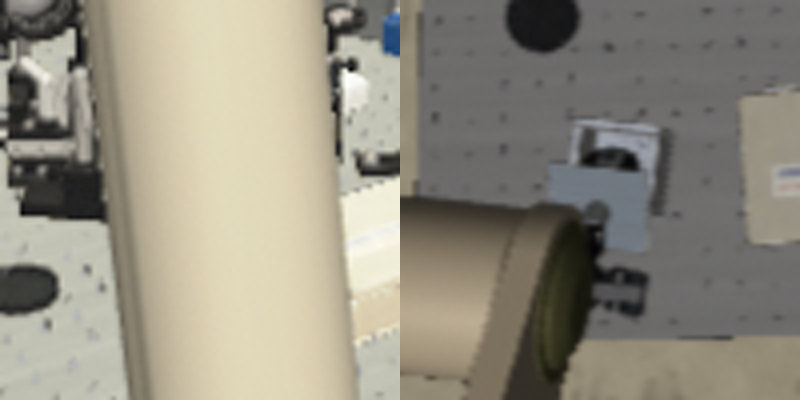

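```bash
cat > tilt.py <<'E'
from h import *
def rp(P,th,h,o):   # roller-frame pts -> world; tool x = roller x, handle leaning to -x by th
    R=o["tool_rot"]; G=o["position"]-.008*R[:,2]
    X=R[:,0]; Y=-R[:,1]; Z=-R[:,2]
    x=np.cos(th)*X+np.sin(th)*Z; z=-np.sin(th)*X+np.cos(th)*Z
    P=np.atleast_2d(P); return G+P[:,:1]*x+P[:,1:2]*Y+(P[:,2:]-h)*z
E
python3 - <<'E'
from tilt import *
o=env.observe();K,E,_=cam("top");a=.033
px=(np.array([[548,163],[650,170],[645,250]])-[400,0]+.5)/4-.5+[110,180]
Q=[[a,a,.050],[a,-a,.050],[-a,-a,.050]]
r=least_squares(lambda p:(proj(rp(Q,p[0],p[1],o)+[0,p[2],0],K,E)-px).ravel(),[.6,.115,0]);print(np.degrees(r.x[0]),r.x,r.fun.round(2))
for th in(30,35,40):
    print(th,(proj(rp(Q,np.radians(th),.115,o),K,E)-px).round(2).tolist())
E
```

```text
35.955043210389135 [0.62753389 0.13409535 0.00434749] [ 0.21 -0.6  -0.91  0.25  0.72  0.34]
30 [[0.11, 4.77], [-0.74, 5.65], [0.25, 7.2]]
35 [[-0.28, 3.45], [-1.02, 4.34], [0.52, 4.85]]
40 [[-0.73, 2.29], [-1.34, 3.19], [0.74, 2.54]]
```

```bash
python3 nudge.py '{"tx": [0,0,0,0],"ty": [0,0,0,0],"tz": [-0.01,-0.03,-0.03,0],"yaw": [0,0,0,0],"finger_gap": [0,0.0,0.0,0]}' 120; python3 go.py .421 -.2167 .206 -27
```

```text
time_s: 5.65
position: [0.3873, 0.0668, 0.2084]
tool_rot: [[0.991, -0.132, 0.003], [-0.132, -0.991, -0.0], [0.003, -0.0, -1.0]]
ft_force: [0.4, -0.3, -4.4]
grip_width: 0.0225
gripper_force: 118.3
t 5.65 pos [0.3873 0.0668 0.2084] yaw -7.59 turn 19.41 d now [0.0709 0.2765 0.0026] d after turn [0.1587 0.2373 0.0024] f [ 0.4 -0.3 -4.4] tilt [ 2.9e-03 -4.0e-04 -1.0e+00]
```

```bash
python3 nudge.py '{"tx": [0.009,0.009,0.009,0.009,0.009,0.009,0.009,0.008,0],"ty": [0.0346,0.0346,0.0346,0.0346,0.0346,0.0346,0.0346,0.0346,0],"tz": [0,0,0,0,0,0,0,0,0],"yaw": [0,0,0,0,0,0,0,0,0],"finger_gap": [0,0,0,0,0,0,0,0,0]}' >/dev/null; python3 nudge.py '{"tx": [0,0,0,0,0],"ty": [0,0,0,0,0],"tz": [0,0,0,0,0],"yaw": [6.5,6.5,6.4,0,0],"finger_gap": [0,0,0,0,0]}'; python3 go.py .421 -.2167 .206 -27; python3 - <<'E'
from h import *
s=cam("scene")[2];t=cam("top")[2]
cv2.imwrite("pics/s2.png",s[:,:,::-1]);cv2.imwrite("pics/t2.png",t[:,:,::-1])
a=cv2.resize(s[100:260,200:360],(400,400),interpolation=cv2.INTER_CUBIC);b=cv2.resize(t[120:250,230:360],(400,400),interpolation=cv2.INTER_CUBIC)
cv2.imwrite("pics/p2.png",np.hstack([a,b])[:,:,::-1])
E
```

```text
time_s: 7.05
position: [0.4201, -0.2162, 0.2053]
tool_rot: [[0.893, -0.451, -0.002], [-0.451, -0.893, 0.002], [-0.003, -0.001, -1.0]]
ft_force: [-0.4, -0.6, -4.8]
grip_width: 0.0224
gripper_force: 119.6
t 7.05 pos [ 0.4201 -0.2162  0.2053] yaw -26.81 turn 0.19 d now [ 0.001   0.0001 -0.0007] d after turn [ 0.001   0.0001 -0.0007] f [-0.4 -0.6 -4.8] tilt [-0.0021  0.0019 -1.    ]
```

View pics/p2.png

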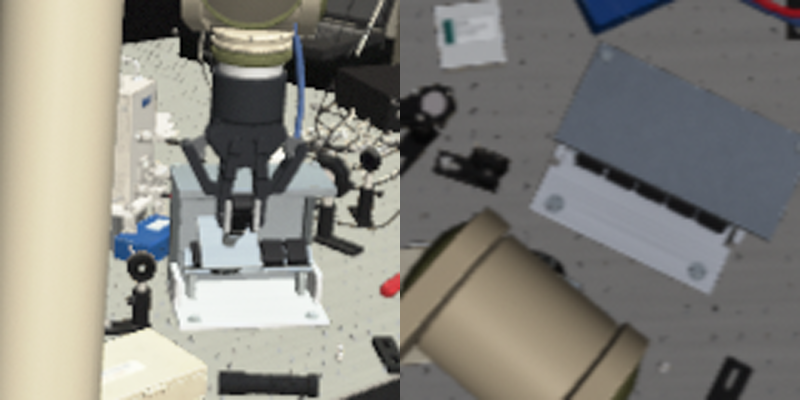

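The scene view shows the gripper holding the roller, with the guard plate at about (230,240) in the left crop. The top view is blocked by the wrist. I'll zoom in on the plate in the scene view.

```bash
python3 - <<'E'
import cv2
s=cv2.imread("pics/s2.png"); cv2.imwrite("pics/p3.png",cv2.resize(s[165:220,262:337],None,fx=10,fy=10,interpolation=cv2.INTER_CUBIC))
E
```

```text
(no output)
```

View pics/p3.png

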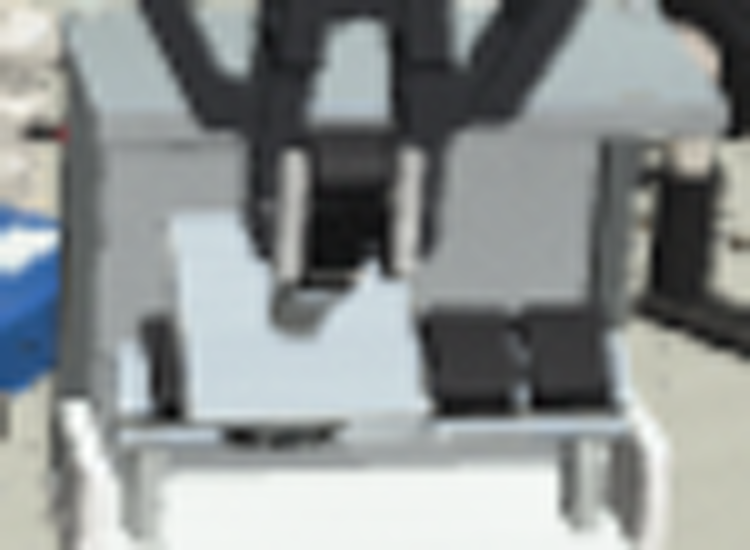

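```bash
python3 - <<'E'
from tilt import *
o=env.observe();K,E,_=cam("scene");a=.033
px=(np.array([[172,213],[190,420],[425,412]])+.5)/10-.5+[262,165]
Q=[[a,a,.050],[-a,a,.050],[-a,-a,.050]]
for h in(None,.115,.125):
    f=lambda p:(proj(rp(Q,p[0],h or p[1],o)+p[2]*o["tool_rot"][:,1],K,E)-px).ravel()
    r=least_squares(f,[.6,.12,0]);print(h,np.degrees(r.x[0]),r.x,r.fun.round(2))
# sill check in scene: hood top front corners, lower sill front edge
H=[[-.028,.098,.172],[-.028,-.098,.172],[-.065,.095,.0],[-.065,-.095,.0]]
print(((proj(pl(H,[.572,-.361,np.radians(-27)]),K,E)-[262,165]+.5)*10-.5).round().tolist())
E
```

```text
None 37.8763522040747 [ 0.66106705  0.10769978 -0.0015109 ] [-0.66 -0.4   0.09  0.2   0.57  0.29]
0.115 41.30580602424356 [ 7.20922315e-01 -4.81562992e-01  2.38971461e-04] [-0.45 -0.68  0.08  0.41  0.37  0.52]
0.125 44.84331806077623 [0.78266355 0.12       0.00252797] [-0.2  -0.92  0.08  0.56  0.13  0.66]
[[90.0, 117.0], [726.0, 104.0], [96.0, 682.0], [696.0, 661.0]]
```

```bash
python3 nudge.py '{"tx": [0,0,0,0],"ty": [0,0,0,0],"tz": [0.0115,0.0115,0.0115,0],"yaw": [0,0,0.2,0],"finger_gap": [0,0,0,0]}' 40; python3 go.py .5208 -.2676 .171 -27
```

```text
time_s: 7.6
position: [0.42, -0.2164, 0.1706]
tool_rot: [[0.89, -0.456, -0.002], [-0.456, -0.89, 0.002], [-0.003, -0.001, -1.0]]
ft_force: [-0.4, -0.2, -4.0]
grip_width: 0.0228
gripper_force: 119.5
t 7.6 pos [ 0.42   -0.2164  0.1706] yaw -27.14 turn -0.14 d now [ 0.113  -0.0004 -0.0008] d after turn [ 1.13e-01 -1.00e-04 -4.00e-04] f [-0.4 -0.2 -4. ] tilt [-0.0024  0.0021 -1.    ]
```

```bash
python3 nudge.py '{"tx": [0.02,0.02,0.02,0.02,0.02,0.013,0],"ty": [0,0,0,0,0,0,0],"tz": [0,0,0,0,0,0,0],"yaw": [0,0,0,0,0,0,0],"finger_gap": [0,0,0,0,0,0,0]}'; python3 go.py .5208 -.2676 .171 -27;  python3 - <<'E'
from h import *
s=cam("scene")[2];cv2.imwrite("pics/p4.png",cv2.resize(s[155:215,262:337],None,fx=10,fy=10,interpolation=cv2.INTER_CUBIC)[:,:,::-1])
E
```

```text
time_s: 8.3
position: [0.5222, -0.2693, 0.1719]
tool_rot: [[0.89, -0.456, 0.001], [-0.456, -0.89, -0.0], [0.001, 0.0, -1.0]]
ft_force: [-0.8, 0.2, -4.3]
grip_width: 0.0223
gripper_force: 119.6
t 8.3 pos [ 0.5222 -0.2693  0.1719] yaw -27.15 turn -0.15 d now [-0.002  -0.0008  0.0009] d after turn [-0.002  -0.0008  0.0009] f [-0.8  0.2 -4.3] tilt [ 8.e-04 -5.e-04 -1.e+00]
```

View pics/p4.png

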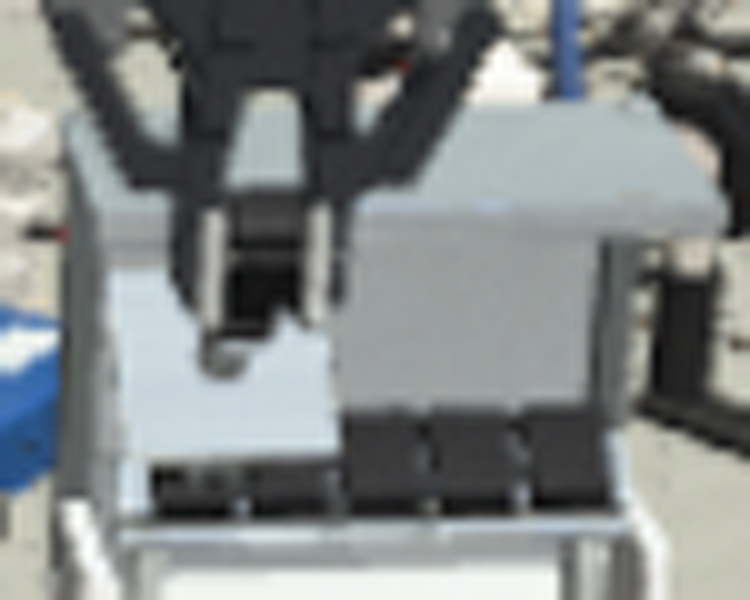

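```bash
python3 nudge.py '{"tx": [0.0006,0.0006,0.0006,0.0006,0.0006],"ty": [0,0,0,0,0],"tz": [0.0008,0.0008,0.0008,0.0008,0.0008],"yaw": [0,0,0,0,0],"finger_gap": [0,0,0,0,0]}'|grep -E "pos|ft"; python3 nudge.py '{"tx": [0.0006,0.0006,0],"ty": [0,0,0],"tz": [0.0008,0.0008,0],"yaw": [0,0,0],"finger_gap": [0,0,0]}'|grep -E "pos|ft"
```

```text
position: [0.5237, -0.27, 0.1678]
ft_force: [0.5, -0.6, -4.7]
position: [0.5249, -0.2706, 0.166]
ft_force: [-0.1, 0.7, -3.5]
```

```bash
for i in 1; do python3 nudge.py '{"tx": [0.0006,0.0006,0],"ty": [0,0,0],"tz": [0.0008,0.0008,0],"yaw": [0,0,0],"finger_gap": [0,0,0]}'|grep -E "pos|ft"; done;  python3 nudge.py '{"tx": [0.0006,0.0006,0],"ty": [0,0,0],"tz": [0.0008,0.0008,0],"yaw": [0,0,0],"finger_gap": [0,0,0]}'|grep -E "pos|ft"
```

```text
position: [0.526, -0.2711, 0.1646]
ft_force: [-0.9, 0.3, -3.2]
position: [0.5268, -0.2716, 0.1635]
ft_force: [-5.1, 1.8, 2.7]
```

```bash
 python3 nudge.py '{"tx": [0.0006,0.0006,0],"ty": [0,0,0],"tz": [0.0008,0.0008,0],"yaw": [0,0,0],"finger_gap": [0,0,0]}'|grep -E "pos|ft"; python3 nudge.py '{"tx": [0.0006,0],"ty": [0,0],"tz": [0.0008,0],"yaw": [0,0],"finger_gap": [0,0]}'|grep -E "pos|ft"
```

```text
position: [0.5279, -0.2722, 0.1618]
ft_force: [-4.3, 2.3, 2.6]
position: [0.5285, -0.2724, 0.1608]
ft_force: [-4.6, 2.0, 2.9]
```

```bash
 python3 nudge.py '{"tx": [0.0006,0],"ty": [0,0],"tz": [0.0008,0],"yaw": [0,0],"finger_gap": [0,0]}'|grep -E "pos|ft"; python3 nudge.py '{"tx": [0.0006,0],"ty": [0,0],"tz": [0.0008,0],"yaw": [0,0],"finger_gap": [0,0]}'|grep -E "pos|ft"
```

```text
position: [0.5288, -0.2726, 0.1605]
ft_force: [-5.9, 3.6, 6.3]
position: [0.529, -0.2727, 0.1604]
ft_force: [-10.8, 5.5, 13.3]
```

```bash
 python3 nudge.py '{"tx": [0,0,0,0,0],"ty": [0.002,0.002,0.002,0.002,0.002],"tz": [0,0,0,0,0],"yaw": [0,0,0,0,0],"finger_gap": [0,0,0,0,0]}'|grep -E "time|pos|ft"
```

```text
time_s: 11.15
position: [0.525, -0.2799, 0.1604]
ft_force: [-8.1, 10.8, 13.7]
```

```bash
 python3 nudge.py '{"tx": [0,0,0,0,0],"ty": [0.002,0.002,0.002,0.002,0.002],"tz": [0,0,0,0,0],"yaw": [0,0,0,0,0],"finger_gap": [0,0,0,0,0]}'|grep -E "time|pos|ft"
```

```text
time_s: 11.65
position: [0.5198, -0.2902, 0.1603]
ft_force: [-10.3, 5.8, 11.8]
```

```bash
 python3 nudge.py '{"tx": [0,0,0,0,0,0,0],"ty": [0.002,0.002,0.002,0.002,0.002,0.002,0.002],"tz": [0,0,0,0,0,0,0],"yaw": [0,0,0,0,0,0,0],"finger_gap": [0,0,0,0,0,0,0]}'|grep -E "time|pos|ft"
```

```text
time_s: 12.35
position: [0.5135, -0.3022, 0.1604]
ft_force: [-8.6, 11.7, 14.3]
```

```bash
 python3 nudge.py '{"tx": [0,0,0,0,0,0,0],"ty": [0.002,0.002,0.002,0.002,0.002,0.002,0.002],"tz": [0,0,0,0,0,0,0],"yaw": [0,0,0,0,0,0,0],"finger_gap": [0,0,0,0,0,0,0]}'|grep -E "time|pos|ft"; python3 go.py .5208 -.2676 .171 -27
```

```text
time_s: 13.05
position: [0.5069, -0.3151, 0.1602]
ft_force: [-10.4, 6.5, 13.0]
t 13.05 pos [ 0.5069 -0.3151  0.1602] yaw -27.18 turn -0.18 d now [-0.0093 -0.0486 -0.0108] d after turn [-0.0092 -0.0487 -0.0108] f [-10.4   6.5  13. ] tilt [-1.5e-03  7.0e-04 -1.0e+00]
```

```bash
 python3 nudge.py '{"tx": [0,0,0,0,0,0,0,0],"ty": [0.002,0.002,0.002,0.002,0.002,0.002,0.002,0.002],"tz": [0,0,0,0,0,0,0,0],"yaw": [0,0,0,0,0,0,0,0],"finger_gap": [0,0,0,0,0,0,0,0]}'|grep -E "time|pos|ft"
```

```text
time_s: 13.85
position: [0.4996, -0.329, 0.1603]
ft_force: [-9.4, 10.2, 14.4]
```

```bash
 python3 nudge.py '{"tx": [0,0,0,0,0,0,0,0],"ty": [0.002,0.002,0.002,0.002,0.002,0.002,0.002,0.002],"tz": [0,0,0,0,0,0,0,0],"yaw": [0,0,0,0,0,0,0,0],"finger_gap": [0,0,0,0,0,0,0,0]}'|grep -E "time|pos|ft"
```

```text
time_s: 14.65
position: [0.4921, -0.3436, 0.1602]
ft_force: [-10.9, 6.6, 13.0]
```

```bash
 python3 nudge.py '{"tx": [0,0,0,0,0,0,0,0],"ty": [0.002,0.002,0.002,0.002,0.002,0.002,0.002,0.002],"tz": [0,0,0,0,0,0,0,0],"yaw": [0,0,0,0,0,0,0,0],"finger_gap": [0,0,0,0,0,0,0,0]}'|grep -E "time|pos|ft";  python3 go.py .5208 -.2676 .171 -27
```

```text
time_s: 15.45
position: [0.4855, -0.356, 0.1603]
ft_force: [-7.5, 15.9, 14.6]
t 15.45 pos [ 0.4855 -0.356   0.1603] yaw -27.10 turn -0.10 d now [-0.0089 -0.0948 -0.0103] d after turn [-0.0087 -0.0948 -0.0107] f [-7.5 15.9 14.6] tilt [-5.0e-04  4.8e-03 -1.0e+00]
```

```bash
 python3 nudge.py '{"tx": [0,0,0,0,0,0,0],"ty": [0.002,0.002,0.002,0.002,0.002,0.002,0.002],"tz": [0,0,0,0,0,0,0],"yaw": [0,0,0,0,0,0,0],"finger_gap": [0,0,0,0,0,0,0]}'|grep -E "time|pos|ft"
```

```text
time_s: 16.15
position: [0.4782, -0.3703, 0.1602]
ft_force: [-11.5, 6.6, 12.8]
```

```bash
 python3 nudge.py '{"tx": [0,0,0,0,0,0,0],"ty": [0.002,0.002,0.002,0.002,0.002,0.002,0],"tz": [0,0,0,0,0,0,0],"yaw": [0,0,0,0,0,0,0],"finger_gap": [0,0,0,0,0,0,0]}'|grep -E "time|pos|ft";  python3 go.py .5208 -.2676 .171 -27;  python3 - <<'E'
from h import *
s=cam("scene")[2];cv2.imwrite("pics/p5.png",cv2.resize(s[155:215,262:337],None,fx=10,fy=10,interpolation=cv2.INTER_CUBIC)[:,:,::-1])
E
```

```text
time_s: 16.85
position: [0.4726, -0.3813, 0.1603]
ft_force: [-12.3, 6.2, 13.1]
t 16.85 pos [ 0.4726 -0.3813  0.1603] yaw -27.21 turn -0.21 d now [-0.0091 -0.1232 -0.0108] d after turn [-0.0087 -0.1232 -0.0107] f [-12.3   6.2  13.1] tilt [-2.5e-03  4.0e-04 -1.0e+00]
```

View pics/p5.png

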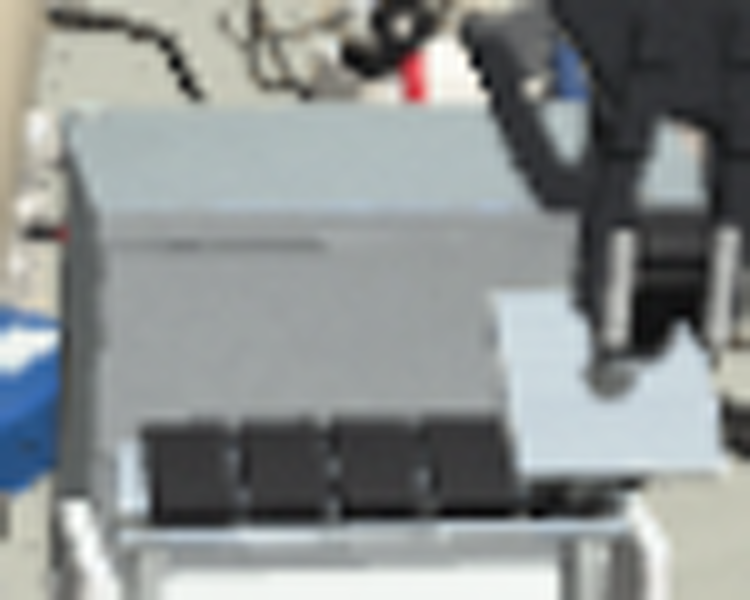

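```bash
 python3 nudge.py '{"tx": [0.0005,0,0],"ty": [0,0,0],"tz": [0.0007,0,0],"yaw": [0,0,0],"finger_gap": [0,0,0]}'|grep -E "time|pos|ft"
```

```text
time_s: 17.2
position: [0.4728, -0.3813, 0.1602]
ft_force: [-14.7, 8.6, 17.5]
```

```bash
 python3 nudge.py '{"tx": [0,0,0,0,0,0,0],"ty": [-0.004,-0.004,-0.004,-0.004,-0.004,-0.004,-0.004],"tz": [0,0,0,0,0,0,0],"yaw": [0,0,0,0,0,0,0],"finger_gap": [0,0,0,0,0,0,0]}'|grep -E "time|pos|ft"
```

```text
time_s: 17.9
position: [0.4855, -0.3566, 0.1602]
ft_force: [-15.7, 7.1, 16.9]
```

```bash
 python3 nudge.py '{"tx": [0,0,0,0,0,0,0,0],"ty": [-0.004,-0.004,-0.004,-0.004,-0.004,-0.004,-0.004,-0.004],"tz": [0,0,0,0,0,0,0,0],"yaw": [0,0,0,0,0,0,0,0],"finger_gap": [0,0,0,0,0,0,0,0]}'|grep -E "time|pos|ft"
```

```text
time_s: 18.7
position: [0.5001, -0.328, 0.16]
ft_force: [-15.3, 6.8, 15.7]
```

```bash
 python3 nudge.py '{"tx": [0,0,0,0,0,0,0,0],"ty": [-0.004,-0.004,-0.004,-0.004,-0.004,-0.004,-0.004,-0.004],"tz": [0,0,0,0,0,0,0,0],"yaw": [0,0,0,0,0,0,0,0],"finger_gap": [0,0,0,0,0,0,0,0]}'|grep -E "time|pos|ft"
```

```text
time_s: 19.5
position: [0.5148, -0.2994, 0.16]
ft_force: [-14.2, 6.0, 17.0]
```

```bash
 python3 nudge.py '{"tx": [0,0,0,0,0,0,0,0],"ty": [-0.004,-0.004,-0.004,-0.004,-0.004,-0.004,-0.004,0],"tz": [0,0,0,0,0,0,0,0],"yaw": [0,0,0,0,0,0,0,0],"finger_gap": [0,0,0,0,0,0,0,0]}'|grep -E "time|pos|ft"
```

```text
time_s: 20.3
position: [0.5279, -0.2739, 0.1599]
ft_force: [-14.8, 8.6, 17.2]
```

```bash
 python3 nudge.py '{"tx": [-0.0019,-0.0019,-0.0019,-0.012,-0.02,-0.02,-0.02,-0.02,-0.02,0],"ty": [0,0,0,0,0,0,0,0,0,0],"tz": [-0.0027,-0.0027,-0.0027,0,0,0,0,0,0,0],"yaw": [0,0,0,0,0,0,0,0,0,0],"finger_gap": [0,0,0,0,0,0,0,0,0,0]}'|grep -E "time|pos|ft"; python3 nudge.py '{"tx": [0,0,0,0],"ty": [0,0,0,0],"tz": [-0.02,-0.02,0,0],"yaw": [0,0,0,0],"finger_gap": [0,0,0,0]}'; python3 go.py .387 .0668 .22 -7.6; python3 - <<'E'
from h import *
s=cam("scene")[2];cv2.imwrite("pics/p6.png",cv2.resize(s[155:215,262:337],None,fx=10,fy=10,interpolation=cv2.INTER_CUBIC)[:,:,::-1])
E
```

```text
time_s: 21.3
position: [0.423, -0.2202, 0.1664]
ft_force: [0.1, 0.5, -4.0]
time_s: 21.7
position: [0.4247, -0.2214, 0.2059]
tool_rot: [[0.889, -0.457, 0.0], [-0.457, -0.889, -0.0], [0.0, -0.0, -1.0]]
ft_force: [-0.4, 0.3, -4.3]
grip_width: 0.0226
gripper_force: 119.8
t 21.7 pos [ 0.4247 -0.2214  0.2059] yaw -27.20 turn -19.60 d now [-0.1653 -0.2391 -0.0141] d after turn [-0.0755 -0.2807 -0.0141] f [-0.4  0.3 -4.3] tilt [ 2.e-04 -1.e-04 -1.e+00]
```

View pics/p6.png

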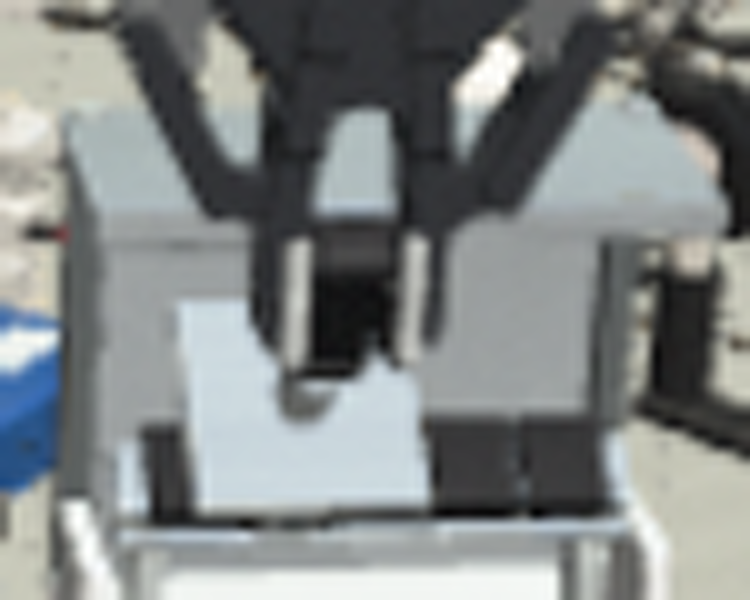

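```bash
python3 - <<'E'
from tilt import *
o=env.observe();K,E,_=cam("scene");a=.033
px=(np.array([[180,303],[200,512],[430,503]])+.5)/10-.5+[262,155]
Q=[[a,a,.050],[-a,a,.050],[-a,-a,.050]]
for h in(None,.115):
    f=lambda p:(proj(rp(Q,p[0],h or p[1],o)+p[2]*o["tool_rot"][:,1],K,E)-px).ravel()
    r=least_squares(f,[.6,.12,0]);print(h,np.degrees(r.x[0]),r.x,r.fun.round(2))
E
python3 nudge.py '{"tx": [0,0,0],"ty": [0,0,0],"tz": [0,0,0],"yaw": [-6.5,-6.5,-6.6],"finger_gap": [0,0,0]}'|grep pos;  python3 go.py .328 .0748 .205 -7.6
```

```text
None 39.49640922206747 [ 6.89342384e-01  1.10081347e-01 -6.59598628e-05] [-0.51 -0.41 -0.16  0.13  0.67  0.39]
0.115 41.67621587440935 [0.72738719 0.14853728 0.00107704] [-0.37 -0.58 -0.16  0.26  0.54  0.53]
position: [0.4243, -0.2211, 0.2053]
t 22.1 pos [ 0.4243 -0.2211  0.2053] yaw -7.33 turn 0.27 d now [-0.1333 -0.2812  0.0008] d after turn [-0.1346 -0.2806  0.0003] f [-0.2 -0.8 -3.8] tilt [-0.0015  0.0012 -1.    ]
```

```bash
python3 nudge.py '{"tx": [-0.015,-0.015,-0.015,-0.015,-0.015,-0.015,-0.015,-0.015,-0.0146,0],"ty": [-0.0312,-0.0312,-0.0312,-0.0312,-0.0312,-0.0312,-0.0312,-0.0312,-0.0312,0],"tz": [0,0,0,0,0,0,0,0,0,0],"yaw": [0,0,0,0,0,0,0,0,0.2,0],"finger_gap": [0,0,0,0,0,0,0,0,0,0]}'|grep pos; python3 go.py .328 .0748 .112 -7.6; python3 - <<'E'
from h import *
s=cam("scene")[2];t=cam("top")[2]
a=cv2.resize(s[190:320,130:260],(400,400),interpolation=cv2.INTER_CUBIC);b=cv2.resize(t[180:280,110:210],(400,400),interpolation=cv2.INTER_CUBIC)
cv2.imwrite("pics/p7.png",np.hstack([a,b])[:,:,::-1])
E
```

```text
position: [0.3262, 0.0776, 0.2057]
t 23.1 pos [0.3262 0.0776 0.2057] yaw -7.56 turn 0.04 d now [0.0024 0.0027 0.0937] d after turn [0.0021 0.0026 0.0937] f [ 0.4 -0.2 -3.2] tilt [-0.0022  0.0013 -1.    ]
```

```bash
python3 nudge.py '{"tx": [0.0021,0,0,0,0],"ty": [0.0026,0,0,0,0],"tz": [0.0237,0.025,0.025,0.02,0],"yaw": [0,0,0,0,0],"finger_gap": [0,0,0,0,0]}' 40|grep -E "pos|ft"; python3 nudge.py '{"tx": [0.007,0.007,0.006,0],"ty": [0,0,0,0],"tz": [0,0,0,0],"yaw": [0,0,0,0],"finger_gap": [0,0,0,0]}'; python3 go.py .4117 .0637 .137 -7.6
```

```text
position: [0.3292, 0.0713, 0.111]
ft_force: [0.2, -0.5, -4.1]
time_s: 24.1
position: [0.3455, 0.0699, 0.1122]
tool_rot: [[0.991, -0.135, -0.013], [-0.135, -0.991, 0.002], [-0.013, 0.0, -1.0]]
ft_force: [-15.4, 0.5, -3.2]
grip_width: 0.0224
gripper_force: 120.3
t 24.1 pos [0.3455 0.0699 0.1122] yaw -7.78 turn -0.18 d now [ 0.0661 -0.0028 -0.0256] d after turn [ 0.0664 -0.0026 -0.0248] f [-15.4   0.5  -3.2] tilt [-0.0126  0.0016 -0.9999]
```

```bash
python3 nudge.py '{"tx": [0,0],"ty": [0,0],"tz": [0,0],"yaw": [0,0],"finger_gap": [0.0233,0.0233]}' 40 | tail -3
```

```text
ft_force: [-5.2, 1.5, -1.7]
grip_width: 0.0234
gripper_force: 45.7
```

```bash
python3 nudge.py '{"tx": [0.0064,0.0064,0.0064,0.0064,0.0064,0],"ty": [0,0,0,0,0,0],"tz": [-0.005,-0.005,-0.005,-0.005,-0.005,0],"yaw": [0,0,0,0,0,0],"finger_gap": [0.0233,0.0233,0.0233,0.0233,0.0233,0.0233]}'|grep -E "pos|ft|force"; python3 nudge.py '{"tx": [0.0064,0.0064,0.0064,0.0064,0.0064,0],"ty": [-0.0005,-0.0005,-0.0005,-0.0005,-0.0005,0],"tz": [0,0,0,0,0,0],"yaw": [0,0,0,0,0,0],"finger_gap": [0.0233,0.0233,0.0233,0.0233,0.0233,0.0233]}'|grep -E "pos|ft|force"; python3 go.py .4117 .0637 .137 -7.6;
```

```text
position: [0.3827, 0.0647, 0.1385]
ft_force: [-1.4, 0.4, -3.3]
gripper_force: 46.2
position: [0.4139, 0.063, 0.1376]
ft_force: [-3.0, 0.6, -3.8]
gripper_force: 46.0
t 25.5 pos [0.4139 0.063  0.1376] yaw -7.80 turn -0.20 d now [-0.0022 -0.0004  0.0006] d after turn [-0.0022 -0.0004  0.0006] f [-3.   0.6 -3.8] tilt [-2.e-04 -1.e-04 -1.e+00]
```

```bash
python3 nudge.py '{"tx": [-0.003,0,0,0.016,0.018,0.018,0,0],"ty": [0,0,0,0,0,0,0,0],"tz": [-0.005,-0.02,-0.02,0,0,0,0,0],"yaw": [0,0,0,0,0,0,0,0],"finger_gap": [0.0233,0.0233,0.0233,0,0,0,0,0]}' 60|grep -E "pos|ft|force"; python3 go.py .4622 .057 .18 -7.6; python3 - <<'E'
from tilt import *
o=env.observe();K,E,I=cam("top");a=.033
Q=[[a,a,.05],[a,-a,.05],[-a,-a,.05],[-a,a,.05]]
for th in(-4,0,4): print(th,proj(rp(Q,np.radians(th),.115,o),K,E).round(1).tolist())
r,g,b=[I[:,:,i].astype(int) for i in range(3)]
m=((b-r>8)&(b>95)).astype(np.uint8); c=proj(rp([[0,0,.05]],0,.115,o),K,E)[0].astype(int);print(c,I[c[1]-14:c[1]+15:4,c[0]+10].tolist())
m[:, :c[0]-25]=0;m[:,c[0]+25:]=0;m[:c[1]-28]=0;m[c[1]+28:]=0
for y in range(c[1]-22,c[1]+23,2):print(y,''.join('#' if v else '.' for v in m[y,c[0]-25:c[0]+25]))
print("col0",c[0]-25)
E
```

```text
position: [0.462, 0.0565, 0.1829]
ft_force: [-0.6, -0.5, -3.6]
gripper_force: 59.1
t 26.3 pos [0.462  0.0565 0.1829] yaw -7.80 turn -0.20 d now [ 0.0001 -0.0006  0.0029] d after turn [ 0.0001 -0.0006  0.0029] f [-0.6 -0.5 -3.6] tilt [ 8.e-04 -0.e+00 -1.e+00]
-4 [[147.2, 208.3], [172.2, 211.1], [168.3, 236.2], [143.0, 233.4]]
0 [[147.3, 206.5], [172.2, 209.3], [168.7, 234.5], [143.5, 231.7]]
4 [[147.2, 204.7], [172.3, 207.5], [169.2, 232.8], [144.0, 230.0]]
[157 220] [[110, 109, 109], [101, 103, 104], [67, 71, 76], [79, 78, 80], [37, 38, 39], [100, 107, 115], [111, 119, 127], [111, 119, 127]]
198 ..................................................
200 ..................................................
202 ..................................................
204 ..................................................
206 ..................................................
208 ..................................................
210 ...........................######.................
212 ..........................################........
214 ............................###........###........
216 .........................................#........
218 ........................................#.........
220 ........................................#.........
222 ........................................##........
224 ..................................................
226 .......................#################..........
228 ......................################.##.........
230 .....................#################.##.........
232 ....................##################............
234 ..........................###########.............
236 ..................................................
238 ..................................................
240 ..................................................
242 ..................................................
col0 132
```

```bash
python3 - <<'E'
from tilt import *
o=env.observe();K,E,I=cam("top");a=.033
Q=[[a,a,.05],[a,-a,.05],[-a,-a,.05],[-a,a,.05]]
b=I[:,:,2].astype(int)
for c in(160,163,166): print("bot",c,b[228:242,c].tolist())
for c in(162,165,168,170): print("top",c,b[203:218,c].tolist())
for th in(-4,-2,0):
    p=proj(rp(Q,np.radians(th),.115,o),K,E); f=lambda i,j,c:np.interp(c,[p[i,0],p[j,0]],[p[i,1],p[j,1]]).round(2)
    print(th,"bot",f(3,2,160),f(3,2,166),"top",f(0,1,162),f(0,1,170))
E
```

```text
bot 160 [127, 127, 128, 130, 129, 128, 128, 109, 107, 106, 107, 109, 106, 104]
bot 163 [128, 126, 128, 129, 128, 129, 126, 115, 108, 105, 108, 108, 107, 107]
bot 166 [127, 126, 128, 130, 129, 130, 128, 123, 111, 106, 107, 108, 106, 107]
top 162 [107, 106, 106, 108, 107, 96, 98, 125, 129, 129, 128, 121, 76, 51, 70]
top 165 [107, 106, 107, 109, 109, 110, 109, 108, 125, 128, 125, 89, 62, 54, 64]
top 168 [107, 105, 106, 108, 108, 104, 102, 91, 127, 129, 124, 72, 37, 33, 46]
top 170 [108, 106, 106, 106, 82, 76, 96, 92, 123, 128, 126, 78, 40, 33, 37]
-4 bot 235.46 236.13 top 210.13 211.0
-2 bot 234.6 235.26 top 209.21 210.08
0 bot 233.71 234.38 top 208.3 209.17
```

```bash
python3 nudge.py '{"tx": [0.003,0,0,0],"ty": [-0.0004,0,0,0],"tz": [0.003,0.015,0.01,0],"yaw": [0,0,0,0],"finger_gap": [0,0,0,0]}' |grep -E "pos|ft"; python3 nudge.py '{"tx": [0,0,0],"ty": [0,0,0],"tz": [0.01,0.01,0],"yaw": [0,0,0],"finger_gap": [0,0,0]}' |grep -E "pos|ft"
```

```text
position: [0.4643, 0.0566, 0.1535]
ft_force: [-0.5, -1.4, -4.8]
position: [0.4644, 0.0566, 0.1334]
ft_force: [-1.3, 0.4, -4.4]
```

No contact so far, so the wheel is inside the box. I'll lower it the rest of the way.

```bash
python3 nudge.py '{"tx": [0,0,0,0],"ty": [0,0,0,0],"tz": [0.005,0.005,0.003,0],"yaw": [0,0,0,0],"finger_gap": [0,0,0,0]}' |grep -E "pos|ft"; python3 nudge.py '{"tx": [0,0],"ty": [0,0],"tz": [0.002,0],"yaw": [0,0],"finger_gap": [0,0]}' |grep -E "pos|ft"
```

```text
position: [0.4649, 0.0565, 0.1214]
ft_force: [-0.7, 0.8, -3.7]
position: [0.4653, 0.0564, 0.1198]
ft_force: [0.4, 0.2, -4.6]
```

```bash
python3 nudge.py '{"tx": [-0.001,0],"ty": [0,0],"tz": [0.0015,0],"yaw": [0,0],"finger_gap": [0,0]}' |grep -E "pos|ft"; python3 nudge.py '{"tx": [-0.001,0],"ty": [0,0],"tz": [0.0015,0],"yaw": [0,0],"finger_gap": [0,0]}' |grep -E "pos|ft";python3 nudge.py '{"tx": [0,0],"ty": [0,0],"tz": [0.001,0],"yaw": [0,0],"finger_gap": [0,0]}' |grep -E "pos|ft"
```

```text
position: [0.4649, 0.0565, 0.1195]
ft_force: [-1.5, 0.8, 6.9]
position: [0.4646, 0.0565, 0.1193]
ft_force: [-4.6, 0.6, 20.2]
position: [0.4646, 0.0565, 0.1192]
ft_force: [-9.3, 0.2, 32.1]
```

```bash
python3 nudge.py '{"tx": [0,0,0,0,0],"ty": [0,0,0,0,0],"tz": [-0.002,-0.001,0,0,0],"yaw": [0,0,0,0,0],"finger_gap": [0.0228,0.0235,0.024,0.026,0.03]}'; python3 nudge.py '{"tx": [0,0,0,0,0],"ty": [0,0,0,0,0],"tz": [0,0,0,0,0],"yaw": [0,0,0,0,0],"finger_gap": [0.045,0.06,0.085,0.085,0.085]}'; python3 nudge.py '{"tx": [0,0,0,0,-0.04,-0.05,-0.05,0,0],"ty": [0,0,0,0,0,0,0,0,0],"tz": [-0.02,-0.03,-0.03,-0.03,-0.02,0,0,0,0],"yaw": [0,0,0,0,0,0,0,0,0],"finger_gap": [0.085,0.085,0.085,0.085,0.085,0.085,0.085,0.085,0.085]}'; python3 - <<'E'
from h import *
K,E,I=cam("top");K2,E2,J=cam("scene");a=.033
Q=[[a,a,.059],[a,-a,.059],[-a,-a,.059],[-a,a,.059]];
p=[.4632,.0602,-.1293]
A=cv2.imread("pics/top0.png")[:,:,::-1].astype(int);B=cv2.imread("pics/scene0.png")[:,:,::-1].astype(int)
for nm,X,Y,k,e in(("top",A,I,K,E),("scene",B,J,K2,E2)):
    P=pl([[0,0,.05],[0,0,.14]],p);u=proj(P,k,e).astype(int);print(nm,u.tolist())
    x0,y0=u.min(0)-20;x1,y1=u.max(0)+20
    d=np.abs(X-Y.astype(int))[y0:y1,x0:x1].max(2);print(x0,y0,d.mean(),(d>25).sum())
    for r in d[::2]:print(''.join('#' if v>40 else '+' if v>20 else '.' for v in r))
E
```

```text
time_s: 28.8
position: [0.463, 0.0567, 0.1185]
tool_rot: [[0.991, -0.136, -0.001], [-0.136, -0.991, 0.0], [-0.001, 0.0, -1.0]]
ft_force: [-0.1, 0.9, 0.3]
grip_width: 0.03
gripper_force: 0.0
time_s: 29.3
position: [0.4631, 0.0567, 0.1187]
tool_rot: [[0.991, -0.136, -0.0], [-0.136, -0.991, 0.0], [-0.0, -0.0, -1.0]]
ft_force: [-0.2, 0.2, -0.7]
grip_width: 0.0849
gripper_force: 0.0
time_s: 30.2
position: [0.3241, 0.0758, 0.2492]
tool_rot: [[0.991, -0.136, 0.002], [-0.136, -0.991, -0.0], [0.002, -0.0, -1.0]]
ft_force: [0.8, 0.1, -0.1]
grip_width: 0.0847
gripper_force: 0.0
top [[163, 221], [155, 219]]
135 199 5.347718253968254 139
................................................
................................................
................................................
................................................
................................................
..................++##++........................
..................+.................++..........
........................................+#+.....
................+#+++...................+#+.....
...............+##+...++++
[... 1471 characters left out ...]
####++++++++
...............+#.#########+######++++++++
...............+###+############+.++++++++
........+##...+####+#############+++++++++
.......++......+###+###############+++++++
.......+.+.....+####################++++++
........+.++...+#####################+++++
............+..+#######################+++
...........+.+.+######################++++
..............++######################++.+
.............+.+######################++#+
................######################+++.
................######################+++.
................######################+++.
................######################.++.
................+#####################++.#
................+######################++#
```

```bash
python3 -c "
from rig import env
print(env.close_job())"
```

```text
the job is handed in; nothing more can be done
None
```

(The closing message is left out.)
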